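Brush the scrap off the battery tester's bed

TASK

Swing the battery tester's probe arm fully aside, to either side, and leave it there. Then, holding the bench brush, sweep the three scrap pieces along the tester's bed and off its open end into the empty scrap tray, never touching them with the fingers. Finally stand the brush bristles-down on the open counter and let go, leaving the cells, bulb, ring and carton undisturbed.

Things in the scene. Friction and masses are not known exactly. Their poses are not given: they have to be found in the camera images.
- tester: Beige plastic battery tester, fixed, 246 mm (its x) by 180 mm (its y). Origin on the counter under the middle of its test bed; +x points away from the robot, z up. Behind the bed its instrument block (x 82 to 157 mm, top 88 mm up) carries the hinge post (x 100 mm, y 0) and the spring clip cradle with the C cell (x 128 mm, y 55 mm, cell top 114 mm up).
- bed (a point): Centre of the tester's test bed, on its surface, 60 mm above the counter; axes as the tester. Flat grey plate 164 mm wide (x from -82 to 82 mm), 180 mm long (y from -90 to 90 mm): a channel along y, open at both y ends. At x = -82 mm a front lip rises 15 mm above the bed, at x = +82 mm the instrument block rises 28 mm.
- probe_arm (a joint): Angle (rad) of the probe arm, a flat aluminium bar 195 x 22 mm turning about the post behind the bed. 0: along the tester's -x, over the bed; positive: anticlockwise from above, knob to the tester's -y side; stops at -1.6 and 1.6; aside beyond 1.2 either way. Bar 130 to 142 mm above the counter, its contact pin down to 112 mm. Light friction (0.5 N at the knob): stays where left.
- probe_knob (a point): Middle of the arm's upright black round knob, 22 mm diameter, 45 mm tall (142 to 187 mm above the counter), 180 mm from the hinge axis; this point is 167 mm above the counter.
- probe_arm_hinge (a point): Point on the arm's upright hinge axis, 142 mm above the counter.
- scrap_tray: Empty grey open tray, fixed, 170 mm (its x) by 124 mm (its y), rim 45 mm and inner floor 10 mm above the counter, walls 4 mm. Origin at the centre of its underside, axes parallel to the tester's. It stands 2 mm from one of the bed's two open y ends (centre 154 mm from the tester's origin), which end varies.
- stock_tray: The same tray filled with six small boxed bulbs (top 49 mm above the counter), fixed, against the other open end of the bed. Origin at the centre of its underside.
- scrap_holder: Scrap: broken black plastic two-cell holder, open on top, 62 x 34 x 20 mm, about 40 g, loose on the bed. Origin at the centre of its underside; any yaw.
- scrap_bracket: Scrap: broken dull beige L-shaped plastic bracket, 60 x 40 x 22 mm high, about 50 g, loose on the bed. Origin at the centre of its underside; any yaw.
- scrap_socket: Scrap: white plastic lamp socket base with two raised lugs, 60 x 30 x 26 mm high, about 50 g, loose on the bed. Origin at the centre of its underside; any yaw.
- brush_grip (a point): Grip point of the bench brush, 74 mm above its bristle tips, on its middle line; z up. It stands bristles-down on the counter, left or right; 140 mm long (x), 38 wide (y), 96 high, 160 g. Stiff bristles 136 x 36 mm, 30 mm high, a wooden block up to 45 mm, above it a wooden ridge to grip, 80 mm long (x), 22 mm thick (y), 45 to 96 mm above the bristle tips.
- bulb_carton: Bystander: loose bulb carton 80 x 60 x 70 mm high on the side of the counter where the brush is not. Origin at the centre of its underside.
- c_cell: Bystander: cobalt-blue C cell, 26 mm diameter, 50 mm long, lying loose in the tester's cradle. Origin at the underside of its middle.
- d_cell: Bystander: pale gold D cell, 33 mm diameter, 61 mm tall, standing at the back left of the counter. Origin at the centre of its underside.
- reflector_bulb: Bystander: squat halogen reflector bulb, 64 mm diameter, 54 mm tall, face down on the counter behind the left-hand tray, beside the instrument block. Origin at the centre of its underside.
- lamp_ring: Bystander: chrome lamp ring, 80 mm diameter, 10 mm high, lying at the back right of the counter. Origin at the centre of its underside.

How it is judged:
By the outcome, as a careful person would: the job done as asked, in the order asked, and still so for the second after the job is handed in, with the robot touching nothing.
It also fails if it takes over 72 s, if anything falls off the work surface, if the arm or the gripper's body presses on something with over 40 N, if the wrist force passes 120 N, or if a joint passes its speed limit or range.

ROBOT

A 7-joint arm with a two-finger parallel gripper is mounted at the origin on the work surface. World frame = base frame: x ahead of the robot, y to its left, z up, the work surface at z = 0. Lengths are in m, angles in rad, forces in N, time in s.
With the tool pointing down it reaches from about 0.35 to 0.9 m from the base axis. Payload 8.1 kg.
Tool frame: the origin (TCP) lies midway between the tips of the shut fingers; the grasp point (between the pads) lies arm.grip_depth behind it (arm.grip_depth is the distance from the TCP to the grasp point, in m); z points along the fingers, y is the line along which they close (so a half turn about z gives the same grasp; the last joint's range is limited). The gripper opens to 92 mm and grips with 3 to 60 N. Pads are 19 mm wide; open, the fingers measure 130 mm over their backs; the gripper's body (75 mm by 190 mm) begins 47 mm behind the grasp point.
Start: joints at [-1.338, 0.434, 0.025, 1.573, -0.012, 1.134, -0.075], TCP at [0.206, 0.59, 0.227] pointing down, gripper open.
Joint ranges: [-2.62, 2.62], [-0.44, 2.09], [-1.27, 1.32], [0.08, 2.57], [-1.32, 4.46], [0.12, 2], [-2.74, 2.74]. Speed limits (rad/s): [2.22, 2.22, 3.01, 3.01, 3.14, 3.14, 3.14].

INTERFACE

Orientations are given as a unit quaternion [x, y, z, w].
In Python, from rig import arm gives the robot as it stands. Calls block until the motion is done:
- arm.reach(position, orientation): joint-space move of the TCP to a pose.
- arm.movel(position, rotation=None, v=0.15, f_stop=None): straight line of the TCP; rotation=None keeps the orientation; v is the mean speed in m/s. With f_stop (N) it stops when the force on the tool has changed by that much, and returns True; else False.
- arm.set_joints(angles): joint-space move.
- arm.ungrasp() and arm.close_gripper(grasp_force=None): open the fingers fully, or close them until they stop; grasp_force is the grip in N (None keeps the last).
- arm.wait(seconds).
- arm.ik(position, orientation): joint angles nearest the present ones, or None.
- arm.read_state(): the state.
- arm.snapshot(name): name is "side" or "top"; returns the picture (420x560x3 uint8, blue, green, red); there is no depth.
- arm.camera_params(name): a dict with "intrinsics" (3x3 intrinsics, pixels), "R" (3x3) and "t" (3): a world point X has camera coordinates R X + t. Camera axes: x right, y down, z forward; pixel columns grow to the right and rows downward; lengths in m; the calibration is good to about 2 mm. A picture is of the moment at which its call begins. camera_params takes no time and is no camera call.
A pose or a line that the arm cannot do raises arm.Unreachable and nothing moves.
- arm.close_job(): hands the job in; it is judged then, once.
The state is a dict: "time": time; "q": joint angles; "joint_velocities": joint speeds; "tau": joint torques, N m; "tcp_pos": TCP position; "ee_rot": TCP orientation; "force": force on the tool from outside, world axes, zero at the start; "wrist_torque": the same for the moment, N m; "width": finger opening in m; "grasp_force": force on a finger pad.
Only numpy, scipy, OpenCV 4.12 (cv2) and the standard library are available. Lean on these libraries where they do the work, as an engineer would, in place of code of your own. Each camera call takes 0.05 s, during which the arm holds its last target. There are 200 camera calls.

## Working session

There is one attempt and no reset: what is moved stays moved. The work goes in short steps, each a Python script; the robot and the scene stay as the last script left them, time stands still between calls to the robot, and variables do not carry over. Pictures are saved under pics/ and viewed, at most 10 in all, crops included, and the job is handed in when it is done.

```bash
ls; mkdir -p pics
python3 - <<'E'
from rig import arm
import cv2,numpy as np
print(arm.grip_depth)
for n in("side","top"):
    cv2.imwrite(f"pics/{n}0.png",arm.snapshot(n)); p=arm.camera_params(n)
    print(n,p["intrinsics"],"C",-p["R"].T@p["t"]); print(p["R"])
print(arm.read_state())
E
```

```text
pics
0.0188
side [[393.57635587   0.         286.64907248]
 [  0.         393.57635587 207.50221117]
 [  0.           0.           1.        ]] C [0.44210906 0.79509896 0.55813251]
[[-0.99014697 -0.14001679 -0.00206627]
 [-0.06591128  0.47901764 -0.87532726]
 [ 0.12355029 -0.86656644 -0.48352655]]
top [[453.17788861   0.         274.73096243]
 [  0.         453.17788861 212.21823146]
 [  0.           0.           1.        ]] C [0.44379064 0.01446789 1.21054338]
[[ 0.01825269 -0.99981561  0.00596531]
 [-0.99161092 -0.01886585 -0.12787438]
 [ 0.12796334 -0.00358122 -0.99177243]]
{'time': 0.1, 'q': array([-1.33753837,  0.43514444,  0.02500125,  1.57396264, -0.01162267,
        1.13402733, -0.07510231]), 'joint_velocities': array([-4.61412835e-04, -3.05428427e-04,  4.05751517e-04, -4.09571983e-03,
       -1.13870947e-03,  3.60919068e-05, -5.81686339e-04]), 'tau': array([ 3.40644845e-03, -6.69118810e+01,  9.87784490e-01, -3.15143681e+01,
       -6.06385712e-02,  3.73644009e-02,  5.04247669e-05]), 'tcp_pos': array([0.20589715, 0.58963919, 0.2260461 ]), 'ee_rot': array([ 1.67193010e-01,  9.85923937e-01, -6.95753301e-04, -5.80255432e-05]), 'force': array([ 0.54855072,  0.1367835 , -0.02405007]), 'wrist_torque': array([ 0.00140051, -0.03046491,  0.02948868]), 'grasp_force': 0.0, 'width': 0.09172201075392054}
```

View pics/top0.png

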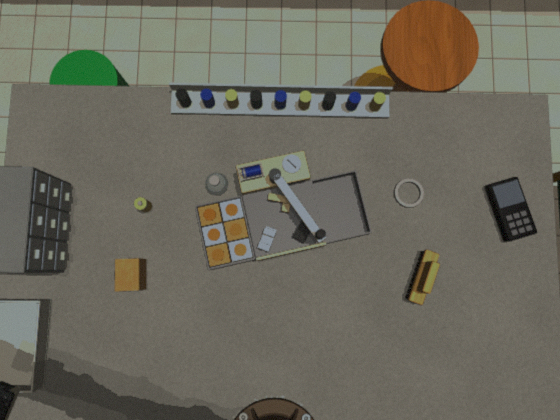

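View pics/side0.png

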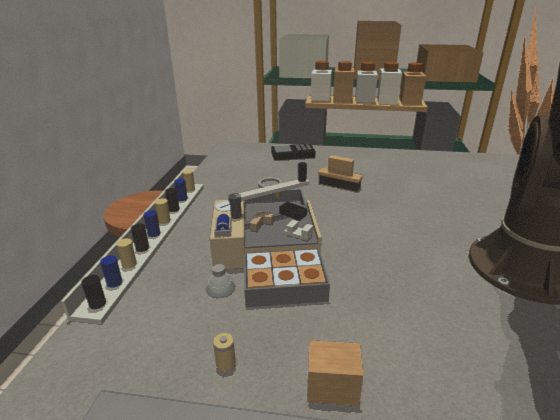

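The top view shows the tester mid-picture with its hinge at (275,174) and knob at (321,234). The stock tray is left (225,232), the empty tray right (340,210), and the brush at (423,277). The three scraps are at about (278,201), (302,232) and (267,239). I'll zoom in next.

Run:
```python
import cv2
a=cv2.imread("pics/top0.png")
cv2.imwrite("pics/z1.png",cv2.resize(a[140:315,190:450],None,fx=3,fy=3,interpolation=cv2.INTER_CUBIC))
```

```text
(no output)
```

View pics/z1.png

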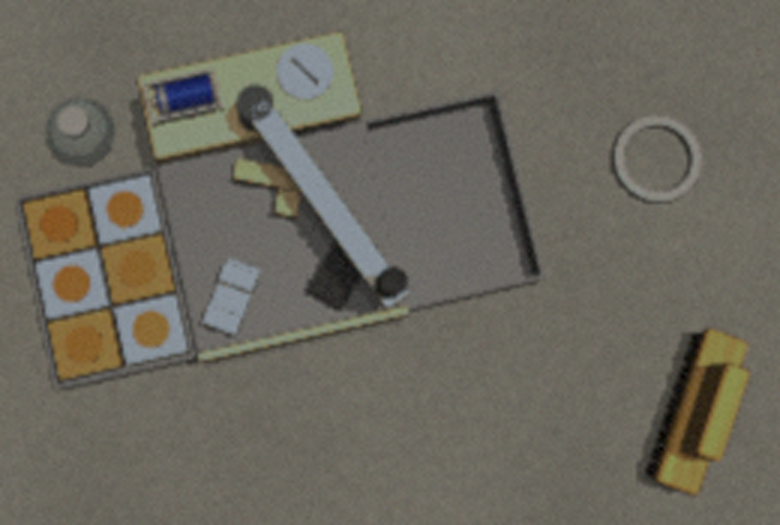

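```bash
cat > geo.py <<'E'
import numpy as np
from rig import arm
from scipy.optimize import least_squares
P={n:arm.camera_params(n) for n in("top","side")}
def proj(X,n="top"):
    p=P[n]; c=np.atleast_2d(X)@p["R"].T+p["t"]; u=c@p["intrinsics"].T; return u[:,:2]/u[:,2:]
def back(uv,z,n="top"):
    p=P[n]; d=p["R"].T@np.linalg.solve(p["intrinsics"],[uv[0],uv[1],1]); C=-p["R"].T@p["t"]
    return C+d*(z-C[2])/d[2]
def z1(u,v): return (190+(u+.5)/3-.5,140+(v+.5)/3-.5)
def rz(a): c,s=np.cos(a),np.sin(a); return np.array([[c,-s,0],[s,c,0],[0,0,1]])
def fit(L,UV,x0):
    L=np.array(L);UV=np.array(UV)
    f=lambda x:(proj(L@rz(x[2]).T+[x[0],x[1],0])-UV).ravel()
    r=least_squares(f,x0,loss="soft_l1"); return r.x,f(r.x).reshape(-1,2)
E
python3 - <<'E'
from geo import *
L=[(.157,.09,.088),(.157,-.09,.088),(.082,-.09,.088),(.082,.09,.088),(.085,-.216,.045),(-.085,-.216,.045),(.085,.216,.045),(-.085,.216,.045)]
U=[z1(*a) for a in [(139,75),(345,33),(360,115),(155,158),(493,97),(539,277),(20,200),(57,388)]]
x,r=fit(L,U,[.5,0,0]); print("tester",x,r.round(1).tolist())
T=lambda X:(rz(x[2]).T@(np.array(X)-[x[0],x[1],0])).round(3)
h=back(z1(258,103),.142);k=back(z1(391,280),.187);print("hinge",h,T(h),"knob",k,T(k))
d=T(k)-T(h);print("angle",np.arctan2(-d[1],-d[0]),np.hypot(*d[:2]))
for n,p,z in[("holder",(335,275),.08),("brkA",(235,172),.082),("brkB",(285,215),.082),("sockhi",(240,262),.08),("socklo",(220,332),.08)]: print(n,T(back(z1(*p),z)))
b=[(.07,-.019,.045),(.07,.019,.045),(-.07,.019,.045),(-.07,-.019,.045)]
bx,r=fit(b,[z1(*a) for a in[(748,342),(708,328),(655,482),(697,494)]],[.4,-.35,-.2]);print("brush",bx,r.round(1).tolist())
for p in[(728,362),(748,370),(716,460),(697,452)]: print(back(z1(*p),.096))
for n,p,z in[("bulb",(80,130),.03),("ring",(657,158),.0)]:print(n,back(z1(*p),z))
print("carton",back((128,274),.07))
E
```

```text
tester [ 0.57647546 -0.01149056  0.237747  ] [[-0.9, 0.1], [-0.3, -0.9], [1.4, 0.0], [-0.1, 0.9], [2.1, -2.0], [2.5, 1.0], [-1.7, -1.0], [-1.0, 0.8]]
hinge [0.67430907 0.01005139 0.142     ] [ 0.1   -0.002  0.142] knob [ 0.53034531 -0.09262546  0.187     ] [-0.064 -0.068  0.187]
angle 0.38260721435780015 0.17678235206037962
holder [-0.044 -0.036  0.08 ]
brkA [0.059 0.026 0.082]
brkB [ 0.014 -0.007  0.082]
sockhi [-0.016  0.039  0.08 ]
socklo [-0.069  0.067  0.08 ]
brush [ 0.4355088  -0.37287095 -0.34623698] [[0.4, -0.0], [-0.3, -0.6], [-0.1, -0.3], [0.1, 1.2]]
[ 0.47603927 -0.37800579  0.096     ]
[ 0.46983817 -0.3941978   0.096     ]
[ 0.39688745 -0.36619552  0.096     ]
[ 0.40300251 -0.35093444  0.096     ]
bulb [0.67112605 0.16615783 0.03      ]
ring [ 0.66129107 -0.3522947   0.        ]
carton [0.42897694 0.37268011 0.07      ]
```

```bash
cat >> geo.py <<'E'
X0=np.array([.5765,-.0115]); YAW=.238
def W(x,y,z): return list((rz(YAW)@[x,y,0]+[*X0,z]))
def q(phi): a=(phi+np.pi/2)/2; return [np.cos(a),np.sin(a),0,0]
def A(th,z): return W(.1-.18*np.cos(th),-.18*np.sin(th),z)
E
python3 - <<'E'
from geo import *
import cv2
arm.close_gripper(20)
th=.19
arm.reach(A(th,.26),q(th+YAW)); arm.movel(A(th,.153),v=.12)
for th in np.linspace(.19,1.41,8)[1:]: arm.movel(A(th,.153),q(th+YAW),v=.12)
s=arm.read_state();print(s["time"],s["tcp_pos"],s["force"],s["q"].round(2))
th-=.08; arm.movel(A(th,.153),v=.1); arm.movel(A(th,.28),v=.2)
arm.ungrasp()
arm.reach([.436,-.3725,.2],q(np.pi/2-.352))
print(arm.read_state()["time"],arm.read_state()["q"].round(2))
cv2.imwrite("pics/side1.png",arm.snapshot("side"))
a=arm.snapshot("top");cv2.imwrite("pics/z2.png",cv2.resize(a[140:315,190:450],None,fx=3,fy=3,interpolation=cv2.INTER_CUBIC))
E
```

```text
7.9917 [ 0.68655164 -0.1672463   0.15276517] [-0.78720359 -1.03388773 -0.56410031] [-0.05  0.64  0.36  1.45 -0.24  1.09  2.  ]
11.75 [ 0.22  0.4   0.54  1.77 -0.24  1.04  2.07]
```

View pics/z2.png

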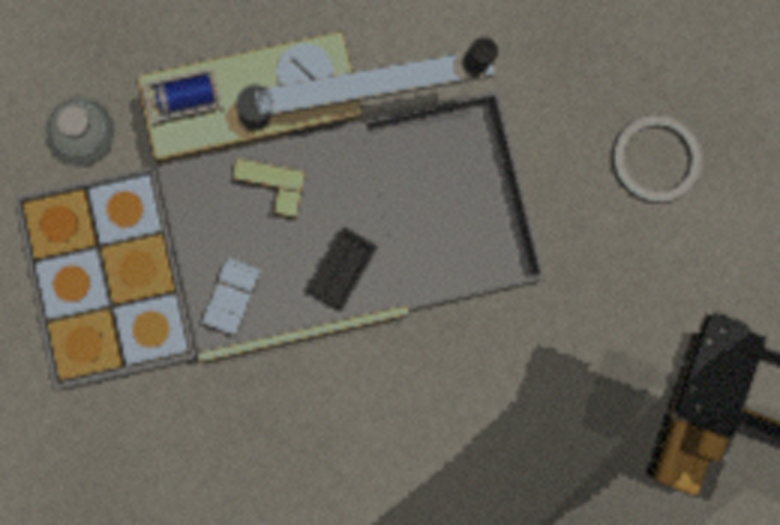

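View pics/side1.png

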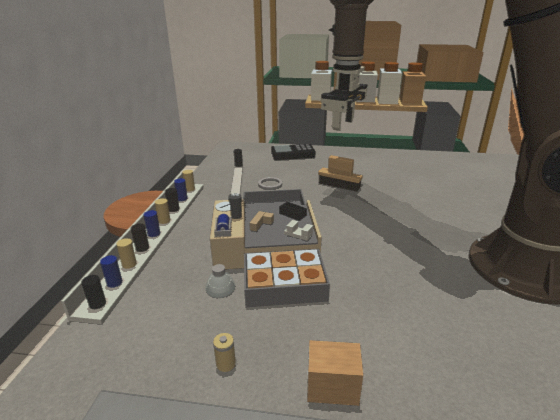

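The probe arm is now aside, with its knob at (481,57) in the zoomed view, about 1.5 rad. The scraps haven't moved. Before the sweep I'll check which way the gripper's long side runs, then grasp the brush.

Run:
```python
from geo import *
import cv2
T=lambda p:rz(YAW).T@(p-[*X0,0])
k=T(back(z1(481,46),.187));print("knob",k,np.arctan2(-k[1],.1-k[0]))
arm.movel([.436,-.3725,.0555],v=.15,f_stop=15)
a=arm.snapshot("top")
print(arm.close_gripper(55)); s=arm.read_state();print(s["time"],s["tcp_pos"],s["width"],s["grasp_force"])
arm.movel([.436,-.3725,.215],v=.15)
b=arm.snapshot("top");cv2.imwrite("pics/z3.png",np.vstack([cv2.resize(i[210:350,350:550],None,fx=2,fy=2) for i in(a,b)]))
s=arm.read_state();print(s["time"],s["width"],s["force"])
```

```text
knob [ 0.09720921 -0.17760995  0.187     ] 1.555084608302486
False
14.1 [ 0.43597774 -0.37273226  0.05553561] 0.021752944689225076 54.99996542930603
15.3667 0.021747411638229547 [ 0.19766646 -0.14756391 -3.18817394]
```

View pics/z3.png

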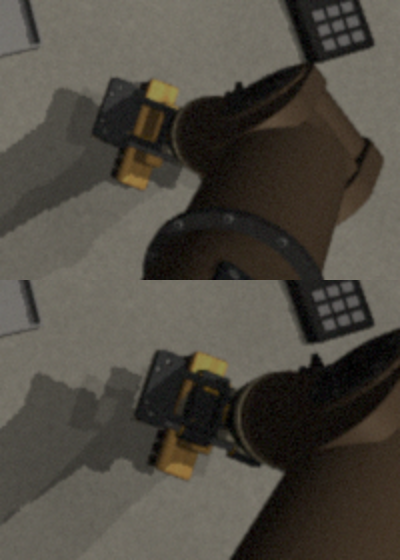

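The gripper's long side runs along the closing direction, so it clears the knob. The brush is held at a width of 21.75 mm. Next is the sweep.

Run:
```python
from geo import *
import cv2
Q=q(np.pi/2+YAW)
arm.movel(W(-.03,.112,.215),Q,v=.2)
arm.movel(W(0,.112,.215),v=.15)
print(arm.movel(W(0,.112,.117),v=.1,f_stop=10))
cv2.imwrite("pics/s2.png",arm.snapshot("side"))
for y in(.05,0,-.05,-.09,-.125):
    r=arm.movel(W(0,y,.117),v=.07,f_stop=30); s=arm.read_state();print(y,r,s["time"],s["force"].round(1),s["tcp_pos"].round(3))
    if r: break
i=arm.snapshot("side");a=arm.snapshot("top")
cv2.imwrite("pics/s3.png",np.hstack([cv2.resize(i[150:310,190:350],None,fx=2.4,fy=2.4),cv2.resize(a[140:300,190:350],None,fx=2.4,fy=2.4)]))
```

```text
False
0.05 False 20.4333 [ 0.   0.2 -1.8] [0.565 0.038 0.117]
0 False 21.3 [-0.4  0.5 -2.2] [ 0.576 -0.011  0.117]
-0.05 False 22.1667 [-0.4 -0.  -2.5] [ 0.588 -0.06   0.117]
-0.09 False 22.8917 [-0.2  0.1 -2.8] [ 0.598 -0.099  0.117]
-0.125 False 23.5417 [-0.4  0.6 -2.2] [ 0.606 -0.133  0.117]
```

View pics/s3.png

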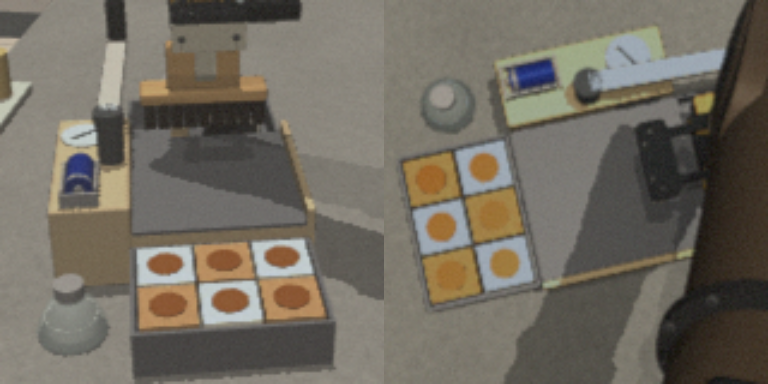

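Behind the brush the bed is empty. I'll lift it, move over to where the brush stood, and check the tray before setting the brush down.

Run:
```python
from geo import *
import cv2
arm.movel(W(0,-.125,.22),v=.2)
arm.movel([.436,-.3725,.215],q(np.pi/2-.352),v=.2)
print(arm.read_state()["time"])
i=arm.snapshot("side");a=arm.snapshot("top")
cv2.imwrite("pics/s4.png",np.hstack([cv2.resize(i[150:310,190:350],None,fx=2.4,fy=2.4),cv2.resize(a[140:300,220:380],None,fx=2.4,fy=2.4)]))
```

```text
25.925
```

View pics/s4.png

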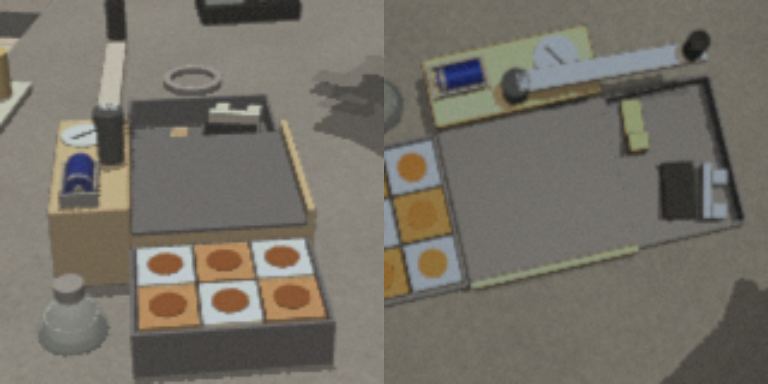

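Run:
```python
from geo import *
T=lambda p:(rz(YAW).T@(p-[*X0,0])).round(3)
for p in[(622,102),(640,99),(628,150),(648,147),(662,165),(728,215)]:
    u=(220+(p[0]-384+.5)/2.4-.5,140+(p[1]+.5)/2.4-.5); print(p,T(back(u,.032)),T(back(u,.082)))
for p in[(171,128),(187,128),(171,136),(187,136)]:
    u=(190+(p[0]+.5)/2.4-.5,150+(p[1]+.5)/2.4-.5); print("side",[T(back(u,z,"side")) for z in(.03,.07)])
print(proj([W(.05,-.09,.06),W(-.05,-.09,.06)],"side"), proj([W(.08,-.09,.06),W(-.08,-.09,.06)],"top"))
```

```text
(622, 102) [ 0.077 -0.115  0.032] [ 0.068 -0.108  0.082]
(640, 99) [ 0.076 -0.135  0.032] [ 0.067 -0.127  0.082]
(628, 150) [ 0.023 -0.109  0.032] [ 0.017 -0.102  0.082]
(648, 147) [ 0.022 -0.131  0.032] [ 0.016 -0.123  0.082]
(662, 165) [-0.001 -0.142  0.032] [-0.006 -0.133  0.082]
(728, 215) [-0.07  -0.199  0.032] [-0.072 -0.188  0.082]
side [array([ 0.037, -0.169,  0.03 ]), array([ 0.039, -0.095,  0.07 ])]
side [array([ 0.019, -0.168,  0.03 ]), array([ 0.022, -0.093,  0.07 ])]
side [array([ 0.038, -0.15 ,  0.03 ]), array([ 0.04 , -0.077,  0.07 ])]
side [array([ 0.02 , -0.148,  0.03 ]), array([ 0.023, -0.075,  0.07 ])]
[[257.00576119 207.48123793]
 [294.9440706  205.62994334]] [[310.30144004 180.94249569]
 [324.64017384 241.3766838 ]]
```

All three scraps are in the scrap tray. The bracket at (633,127) is lying on edge inside it, and the holder and socket are at the far end. The probe arm is still aside. Now I'll put the brush down.

Run:
```python
from geo import *
import cv2
arm.movel([.436,-.3725,.075],v=.15)
print(arm.movel([.436,-.3725,.0555],v=.03,f_stop=6),arm.read_state()["tcp_pos"])
arm.wait(.3);arm.ungrasp();arm.wait(.3)
arm.movel([.436,-.3725,.26],v=.12)
arm.reach([.30,-.42,.35],q(np.pi/2-.352)); arm.wait(.5)
print(arm.read_state()["time"])
i=arm.snapshot("side");a=arm.snapshot("top")
cv2.imwrite("pics/s5.png",np.hstack([cv2.resize(i[120:320,190:390],None,fx=2,fy=2),cv2.resize(a[130:330,250:450],None,fx=2,fy=2)]))
```

```text
True [ 0.43566336 -0.37222217  0.05552485]
32.6083
```

View pics/s5.png

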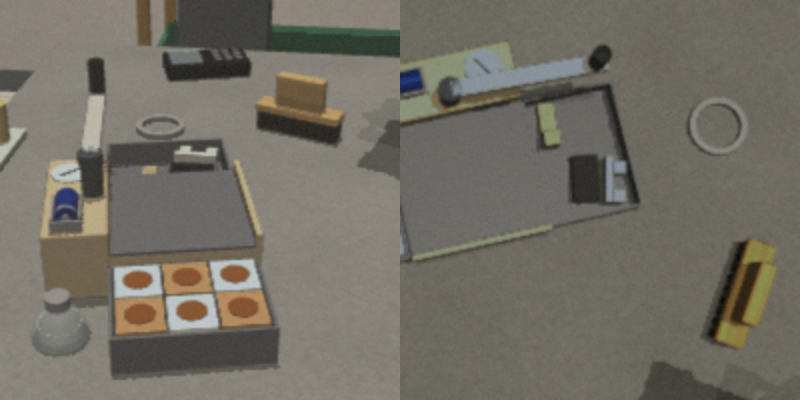

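The brush stands upright and free at (745,295). The scraps are in the tray, the probe arm is aside, and the bystanders are undisturbed.

```bash
python3 -c "
from rig import arm
print(arm.close_job())"
```

```text
the job is handed in; nothing more can be done
None
```

The job is handed in at about 33 s: the probe arm is fully aside, all three scraps were swept into the scrap tray, the brush stands bristles-down on the counter, and the cells, bulb, ring and carton weren't touched.

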